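Lay the planes on their sides

ROBOT

A 6-joint arm with a two-finger parallel gripper is mounted at the origin on the work surface. World frame = base frame: x ahead of the robot, y to its left, z up, the work surface at z = 0. Lengths are in m, angles in rad, forces in N, time in s.
With the tool pointing down it reaches from about 0.35 to 0.975 m from the base axis. Payload 4.9 kg.
Tool frame: the origin (TCP) lies between the finger pads; the fingertips stand 14 mm ahead of it and the grasp point (between the pads) lies 5 mm behind it (manip.tcp_to_tips is the distance from the TCP to the fingertips, in m); z points along the fingers, y is the line along which they close (so a half turn about z gives the same grasp; the last joint's range is limited). The gripper opens to 85 mm and grips with 20 to 120 N. Pads are 22 mm wide; open, the fingers measure 114 mm over their backs; the gripper's body (76 mm by 85 mm) begins 54 mm behind the grasp point. The pads swing forward as they close: fully open they stand 13 mm farther back than shut.
Start: joints at [1.208, 0.053, 1.613, -0, 1.476, -0.119], TCP at [0.151, 0.607, 0.211] pointing down, gripper open.
Joint ranges: [-3.01, 3.01], [-1.01, 2.22], [0.06, 2.58], [-1.02, 4.17], [0.09, 2.62], [-3.14, 3.14]. Speed limits (rad/s): [2.57, 2.57, 3.14, 3.14, 3.14, 3.14].

INTERFACE

Orientations are given as a unit quaternion [w, x, y, z].
In Python, from plant import manip gives the robot as it stands.
- The arm moves only by the tool servo_tool, never from a script. Its argument "moves" is a list that holds one entry, the list of rows, each a list of 7 numbers: the shift along the tool's x, y, z in mm, then the turn, a rotation vector about the tool's x, y, z in degrees, then the finger opening in mm, from 0 to 85.4. In form: [[[x, y, z, ax, ay, az, fingers], ...]]. A call has 1 to 12 rows; each row shifts and turns the commanded pose from where the row before left it, along the tool's axes as they then stand; what a row does not reach is not made up. A row lasts 1/8 s, in which the tool goes at most 62.5 mm and 10.7 degrees, less where a joint would pass 70% of its speed; a pose out of reach is approached as far as the arm can. A call with a gripper value outside its range is refused whole. The fingers move at their own pace and stop on an object; the grip force is fixed at half the most. Time passes only in rows, so rows that do not move let the fingers close. It gives the time, the measured TCP pose, the force, the opening and the grip force at its end, in the units of the state.
- manip.state(): the state, without advancing time (a new reading comes with each control period).
- manip.grab_frame(name): name is "side" or "top" or "wrist"; returns a dict with "image" (420x560x3 uint8, blue, green, red), "mtx" (3x3 intrinsics, pixels), "eye" and "rotation" of the camera in the world. Camera axes: x right, y down, z forward; pixel columns grow to the right and rows downward; lengths in m; the calibration is good to about 2 mm. The wrist camera is an equidistant fisheye: a pixel r from the principal point sees the ray r / f radians off the axis. A picture is of the moment at which its call begins. There is no depth.
- manip.job_done(): hands the job in; it is judged then, once.
The state is a dict: "time": time; "joint_pos": joint angles; "joint_vel": joint speeds; "joint_efforts": joint torques, N m; "tool_pos": TCP position; "tool_rot": TCP orientation; "contact_force": force on the tool from outside, world axes, zero at the start; "ft_torque": the same for the moment, N m; "gripper_width": opening from 0.0 (shut) to 1.0 (fully open); "grasp_force": force on a finger pad.
Only numpy, scipy, OpenCV 4.12 (cv2) and the standard library are available. Lean on these libraries where they do the work, as an engineer would, in place of code of your own. Each camera call takes 0.05 s, during which the arm holds its last target. There are 200 camera calls.

TASK

Two of the three wooden planes on the planing board have been left standing on their soles, which spoils their irons: push each of them over onto its side, towards the robot, so that it lies flat on its cheek on the board, about where it stood, with its sole facing away from the robot like the third plane. Only push with the fingers, high on the plane; do not grip or lift the planes, and leave the third plane, the chisels and everything else undisturbed.

Things in the scene. Friction and masses are not known exactly. Their poses are not given: they have to be found in the camera images.
- board: fixed plywood planing board, 280 (x) x 840 (y) x 12 thick, on which the planes and chisels rest; origin under its centre on the bench, its top is 12 mm above the bench (z = 0.012)
- plane_long: wooden plane standing on its sole, 0.75 kg (+-25 %), horned grip at the toe, 26 thick, up to 112. Body 180 long x 58 wide x 52 tall (mm); iron and wedge stand up from its middle to 112. Origin: centre of the sole. +x to the toe, which points to the robot's left (within 20 deg), +z up, +y faces the robot. Pushed 80 or more up, 2 to 4 N tips it; lower it may slide; past 45 deg it falls
- plane_short: wooden plane standing on its sole, 0.55 kg (+-25 %), no grip. Body 150 long x 52 wide x 50 tall (mm); iron and wedge stand up from its middle to 104. Origin: centre of the sole. +x to the toe, which points to the robot's right (within 20 deg), +z up, -y faces the robot. Pushed 80 or more up, 2 to 4 N tips it; lower it may slide; past 45 deg it falls
- plane_long_iron (a point): middle of the iron and wedge of that plane, 85 mm above its sole; they are a bar 44 mm wide across the plane (22 mm to each side of this point) and about 23 mm thick along it, leaning back at 60 degrees to the sole. Axes as the plane's
- plane_long_cheek (a point): middle of the flat side (cheek) of plane_long that faces the robot at the start, 29 mm from the plane's middle; at board height when the plane lies on that side
- plane_long_near_edge (a point): middle of the sole's long edge nearest the robot on plane_long; the edge it tips over
- plane_long_far_edge (a point): middle of the sole's other long edge on plane_long, farther from the robot
- plane_short_iron (a point): middle of the iron and wedge of that plane, 85 mm above its sole; they are a bar 44 mm wide across the plane (22 mm to each side of this point) and about 23 mm thick along it, leaning back at 60 degrees to the sole. Axes as the plane's
- plane_short_cheek (a point): middle of the flat side (cheek) of plane_short that faces the robot at the start, 26 mm from the plane's middle; at board height when the plane lies on that side
- plane_short_near_edge (a point): middle of the sole's long edge nearest the robot on plane_short; the edge it tips over
- plane_short_far_edge (a point): middle of the sole's other long edge on plane_short, farther from the robot
- plane_lying: third wooden plane, horned, already lying correctly on its side on the board: body 165 long x 52 x 56 tall as it lies, iron and horn stick out 108 from the sole towards the robot. Origin on the board, under the sole's edge; its z axis points up, +x towards the toe, +y (away from the robot) out of the sole (sizes in mm). To be left alone
- chisel_wide: bench chisel, 230 long, blade 20 wide, wooden handle 24 wide x 22 tall, lying on the board between the planes; origin underneath where blade meets handle, +x towards the blade (sizes in mm). To be left alone
- chisel_narrow: bench chisel like the other but blade 10 wide; same origin and axes (sizes in mm). To be left alone
- mallet: wooden mallet lying behind the board: head 70 x 130 x 60 tall, handle 220 long along +x; origin under the head (sizes in mm). To be left alone
- glue: glue bottle standing behind the board, 54 diameter, 130 tall; origin at the centre of its base (sizes in mm). To be left alone
- square: try square lying behind the board: dark wooden stock 22 x 100 x 16, steel blade 120 long along +x; origin under the stock (sizes in mm). To be left alone
- gauge: wooden marking gauge lying behind the board: fence 26 x 65 x 55 tall, beam 210 long along x; origin under the fence (sizes in mm). To be left alone

How it is judged:
By the outcome, as a careful person would: the job done as asked, in the order asked, and still so for the second after the job is handed in, with the robot touching nothing.
It also fails if it takes over 51 s, if anything falls off the work surface, if the arm or the gripper's body presses on something with over 40 N, if the wrist force passes 120 N, or if a joint passes its speed limit or range.

## Working session

There is one attempt and no reset: what is moved stays moved. The work goes in short steps, Python scripts to look and compute and a tool call to move; the robot and the scene stay as the last step left them, time stands still between calls to the robot, and variables do not carry over. Pictures are saved under pics/ and viewed, at most 10 in all, crops included, and the job is handed in when it is done.

Besides the shell and the picture viewer there is one more tool, called after "Call:" in YAML: its name, and indented under it one key for each argument. servo_tool: Moves the arm, as the interface text tells. Its arguments: {"type":"object","properties":{"moves":{"type":"array"}},"required":["moves"]}

```bash
mkdir -p pics; python3 - <<'E'
from plant import manip
import cv2,pickle
d={}
for n in("top","side"):
    f=manip.grab_frame(n);d[n]=f;cv2.imwrite(f"pics/{n}0.png",f["image"]);print(n,f["mtx"],f["eye"],f["rotation"])
pickle.dump(d,open("f0.pkl","wb"))
print(manip.state(),manip.tcp_to_tips)
E
```

```text
top [[398.95136248   0.         281.16265682]
 [  0.         398.95136248 207.44643703]
 [  0.           0.           1.        ]] [0.50035303 0.00832067 0.9325345 ] [ 0.07242826 -0.69427272  0.71431057 -0.04999939]
side [[450.70691149   0.         281.10267873]
 [  0.         450.70691149 198.878058  ]
 [  0.           0.           1.        ]] [ 0.55702267 -0.72288753  0.58826245] [-0.48326456  0.87421139 -0.04521648  0.01285618]
{'time': 0.1, 'joint_pos': array([ 1.20798083e+00,  5.33107143e-02,  1.61420245e+00,  7.07008927e-06,
        1.47601669e+00, -1.18977068e-01]), 'joint_vel': array([-3.10216444e-04,  7.43444429e-05, -3.85750096e-03,  1.18673815e-03,
       -3.59923457e-04, -1.26267670e-03]), 'joint_efforts': array([ 6.02839846e-04, -3.94902062e+01, -3.71362281e+01, -1.12202838e-04,
        3.89685243e-03, -1.32000565e-05]), 'tool_pos': array([0.15065313, 0.60592606, 0.21014635]), 'tool_rot': array([-2.34499866e-04,  1.21617676e-01,  9.92576547e-01, -9.39794550e-04]), 'contact_force': array([-0.70716622, -0.66028347,  0.37985748]), 'ft_torque': array([ 0.01294808, -0.03105985,  0.06220274]), 'grasp_force': 0.0, 'gripper_width': 0.9972603800858938} 0.014
```

View pics/top0.png

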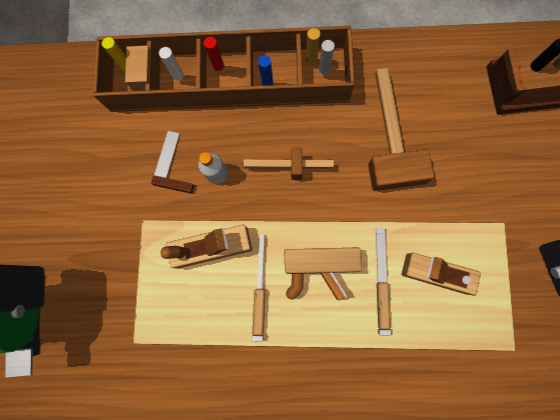

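View pics/side0.png

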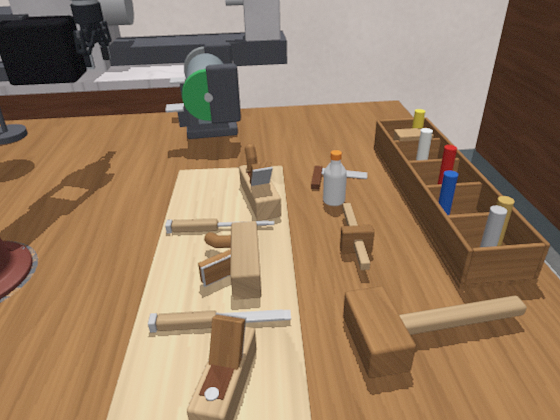

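The top view shows plane_long at about (208,246) with its horn on the left, and plane_short at about (442,273). The lying plane is in the middle at (322,262), with chisels at x=260 and x=382. The side view agrees. I'll zoom in to get the corners.

```bash
python3 - <<'E'
import cv2,pickle,numpy as np
im=pickle.load(open("f0.pkl","rb"))["top"]["image"]
a=cv2.resize(im[215:285,150:265],None,fx=6.5,fy=4.2*6.5/4.2/1.5,interpolation=cv2.INTER_CUBIC) if 0 else cv2.resize(im[220:275,155:265],None,fx=5,fy=5,interpolation=cv2.INTER_CUBIC)
b=cv2.resize(im[245:300,375:485],None,fx=5,fy=5,interpolation=cv2.INTER_CUBIC)
cv2.imwrite("pics/z.png",np.vstack([a,b]))
E
```

```text
(no output)
```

View pics/z.png

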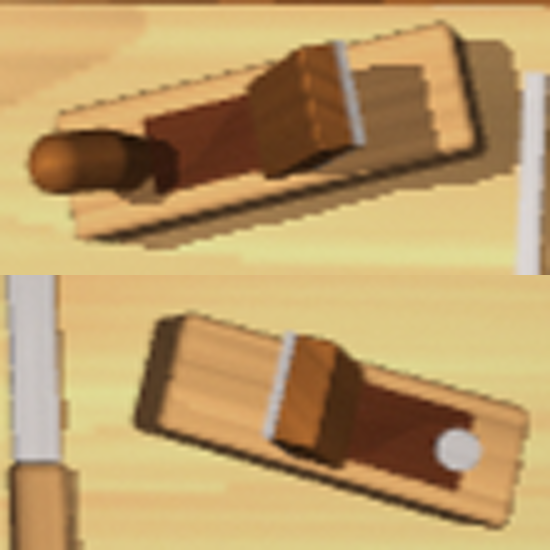

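```bash
cat >h.py <<'E'
import numpy as np
from scipy.spatial.transform import Rotation as R
def q2r(q): return R.from_quat(np.roll(q,-1))
def back(f,px,z):
    px=np.atleast_2d(px).astype(float); d=np.c_[px,np.ones(len(px))]@np.linalg.inv(f["mtx"]).T
    d=q2r(f["rotation"]).apply(d); e=np.array(f["eye"]); return e+d*((z-e[2])/d[:,2])[:,None]
def proj(f,p):
    c=q2r(f["rotation"]).inv().apply(np.atleast_2d(p)-f["eye"])@f["mtx"].T; return c[:,:2]/c[:,2:]
E
python3 - <<'E'
from h import *
import pickle
F=pickle.load(open("f0.pkl","rb"));f=F["top"]
np.set_printoptions(precision=4,suppress=True)
print("board",back(f,[[142,221],[504,222],[514,349],[135,343]],.012))
for n,c,o,z,tz in(("long",[[440,23],[472,152],[78,238],[58,115]],(155,220),.064,.124),("short",[[188,40],[157,153],[500,252],[527,133]],(375,245),.062,.116)):
    P=back(f,np.array(c)/5+o,z)
    print(n,P,"L,W",np.linalg.norm(P[2]-P[1]),np.linalg.norm(P[3]-P[0]),np.linalg.norm(P[1]-P[0]),np.linalg.norm(P[2]-P[3]))
    m=P.mean(0); ax=P[2]+P[3]-P[0]-P[1]; th=np.arctan2(ax[1],ax[0]); print("centre",m,"toe dir deg",np.degrees(th))
    print("side px",proj(F["side"],np.r_[m[:2],z]))
# iron top edges
print("iron long edge", back(f,np.array([[335,43],[360,145]])/5+(155,220),.124))
print("iron short edge", back(f,np.array([[290,60],[268,162]])/5+(375,245),.116))
from plant import manip
print("lying", back(f,[[284,249],[361,249],[284,272],[361,272]],.068)); print("glue,mallet,gauge",back(f,[[205,158],[371,188],[297,180]],.1))
E
```

```text
board [[ 0.6399  0.3646  0.012 ]
 [ 0.6123 -0.4728  0.012 ]
 [ 0.335  -0.4608  0.012 ]
 [ 0.3643  0.3707  0.012 ]]
long [[0.6172 0.119  0.064 ]
 [0.5602 0.1056 0.064 ]
 [0.5277 0.2779 0.064 ]
 [0.5815 0.288  0.064 ]] L,W 0.17535414335888694 0.17267479977485234 0.05857332921479777 0.05472556987108513
centre [0.5716 0.1976 0.064 ] toe dir deg 101.30656949715672
side px [[256.1407 180.039 ]]
short [[ 0.545  -0.2459  0.062 ]
 [ 0.4975 -0.2289  0.062 ]
 [ 0.453  -0.3683  0.062 ]
 [ 0.5019 -0.3849  0.062 ]] L,W 0.1463256388039751 0.1455156289855502 0.05039844237068336 0.05167613594794062
centre [ 0.4994 -0.307   0.062 ] toe dir deg -107.48133100025575
side px [[220.5525 363.5131]]
iron long edge [[0.6022 0.1547 0.124 ]
 [0.5602 0.1445 0.124 ]]
iron short edge [[ 0.5331 -0.27    0.116 ]
 [ 0.4931 -0.2577  0.116 ]]
lying [[ 0.5609  0.0301  0.068 ]
 [ 0.5562 -0.1352  0.068 ]
 [ 0.5118  0.0314  0.068 ]
 [ 0.5075 -0.1323  0.068 ]]
glue,mallet,gauge [[ 0.7612  0.1963  0.1   ]
 [ 0.6824 -0.1587  0.1   ]
 [ 0.7052 -0.0025  0.1   ]]
```

```bash
python3 - <<'E'
from h import *
import pickle
f=pickle.load(open("f0.pkl","rb"))["top"];np.set_printoptions(precision=4,suppress=True)
print("chisel A left edge",back(f,[[260,236],[258,274],[253,292],[252,335]],.02))
print("chisel B right edge",back(f,[[387,230],[388,280],[390,290],[391,330]],.03))
E
```

```text
chisel A left edge [[0.5955 0.0857 0.02  ]
 [0.5095 0.0916 0.02  ]
 [0.4699 0.1035 0.02  ]
 [0.3771 0.1069 0.02  ]]
chisel B right edge [[ 0.5997 -0.2023  0.03  ]
 [ 0.4889 -0.1967  0.03  ]
 [ 0.4672 -0.1995  0.03  ]
 [ 0.3826 -0.1955  0.03  ]]
```

Call:
servo_tool:
  moves:
    - [[0,0,-20,0,0,-8.4,0],[0,0,-20,0,0,-8.4,0],[0,-20,-10,0,0,-8.4,0],[0,-45,0,0,0,0,0],[0,-45,0,0,0,0,0],[0,-45,0,0,0,0,0],[0,-45,0,0,0,0,0],[0,0,0,0,0,0,0]]

```text
time: 1.1
tool_pos: [0.1871, 0.4081, 0.2609]
tool_rot: [0.0, -0.097, 0.995, -0.0]
contact_force: [-0.3, 0.7, 0.6]
gripper_width: 0.002
grasp_force: 0.0
```

Call:
servo_tool:
  moves:
    - [[-20,-20,0,0,0,0,0],[-36,-38,0,0,0,0,0],[-36,-38,0,0,0,0,0],[-36,-38,0,0,0,0,0],[-36,-38,0,0,0,0,0],[-36,-38,0,0,0,0,0],[-36,-38,0,0,0,0,0],[-36,-38,0,0,0,0,0],[-36,-38,0,0,0,0,0],[-29,-33,0,0,0,0,0],[0,0,0,0,0,0,0]]

```text
time: 2.48
tool_pos: [0.5888, 0.1242, 0.2598]
tool_rot: [-0.001, -0.096, 0.995, 0.0]
contact_force: [0.0, 1.0, -0.5]
gripper_width: 0.002
grasp_force: 0.0
```

```bash
python3 - <<'E'
from plant import manip
import cv2
f=manip.grab_frame("wrist");cv2.imwrite("pics/w1.png",f["image"])
print(manip.state()["tool_pos"],f["eye"],f["rotation"],f["mtx"][0,0])
E
```

```text
[0.58771056 0.12524774 0.26003886] [0.52536689 0.11175149 0.42117329] [0.0837859  0.6297566  0.76548158 0.10210038] 325.19226210127806
```

View pics/w1.png

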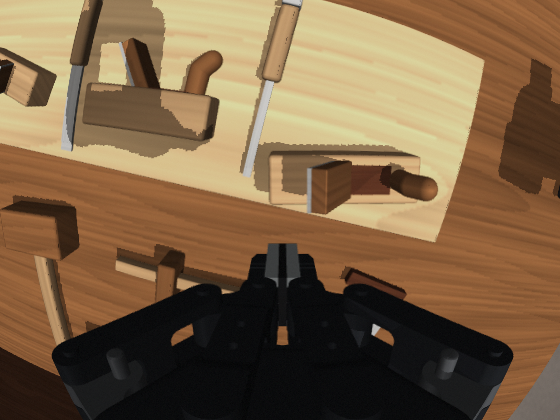

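The wrist view shows the closed fingertips at (283,250), the iron's heel edge at (310,190) and the heel end at (270,180). The chisel blade runs (248,172)–(265,85), so the heel would come down within millimetres of it. I'll slide the plane about 8 mm toward its toe first, pushing high on the iron.

Call:
servo_tool:
  moves:
    - [[0,-2,45,0,0,0,0],[0,0,45,0,0,0,0],[0,0,40,0,0,0,0],[0,0,15,0,0,0,0],[0,0,0,0,0,0,0],[0,4,0,0,0,0,0],[0,4,0,0,0,0,0],[0,2,0,0,0,0,0],[0,2,0,0,0,0,0],[0,0,0,0,0,0,0]]

```text
time: 3.78
tool_pos: [0.585, 0.1354, 0.1164]
tool_rot: [0.0, -0.098, 0.995, -0.0]
contact_force: [-0.1, 1.5, 0.1]
gripper_width: -0.003
grasp_force: 0.0
```

Call:
servo_tool:
  moves:
    - [[0,2,0,0,0,0,0],[0,2,0,0,0,0,0],[0,1,0,0,0,0,0],[0,1,0,0,0,0,0]]

```text
time: 4.28
tool_pos: [0.5838, 0.1412, 0.1163]
tool_rot: [-0.0, -0.098, 0.995, -0.0]
contact_force: [-0.7, -0.4, -0.4]
gripper_width: 0.0
grasp_force: 0.0
```

Call:
servo_tool:
  moves:
    - [[0,1,0,0,0,0,0],[0,1,0,0,0,0,0],[0,1,0,0,0,0,0],[0,1,0,0,0,0,0]]

```text
time: 4.78
tool_pos: [0.5831, 0.1451, 0.1163]
tool_rot: [-0.0, -0.098, 0.995, -0.0]
contact_force: [-0.1, -0.3, -0.2]
gripper_width: 0.001
grasp_force: 0.0
```

Call:
servo_tool:
  moves:
    - [[0,1,0,0,0,0,0],[0,1,0,0,0,0,0],[0,1,0,0,0,0,0],[0,1,0,0,0,0,0]]

```text
time: 5.28
tool_pos: [0.5823, 0.1491, 0.1163]
tool_rot: [-0.0, -0.098, 0.995, 0.0]
contact_force: [-0.7, -0.6, 0.3]
gripper_width: 0.002
grasp_force: 0.0
```

```bash
python3 - <<'E'
from plant import manip
import cv2,numpy as np
f=manip.grab_frame("wrist")["image"];g=manip.grab_frame("side")["image"]
a=cv2.resize(f[130:300,200:400],None,fx=2.5,fy=2.5);b=cv2.resize(g[130:250,210:330],None,fx=2.5,fy=2.5)
b=cv2.copyMakeBorder(b,0,a.shape[0]-b.shape[0],0,0,cv2.BORDER_CONSTANT)
cv2.imwrite("pics/c2.png",np.hstack([a,b]))
E
```

```text
(no output)
```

View pics/c2.png

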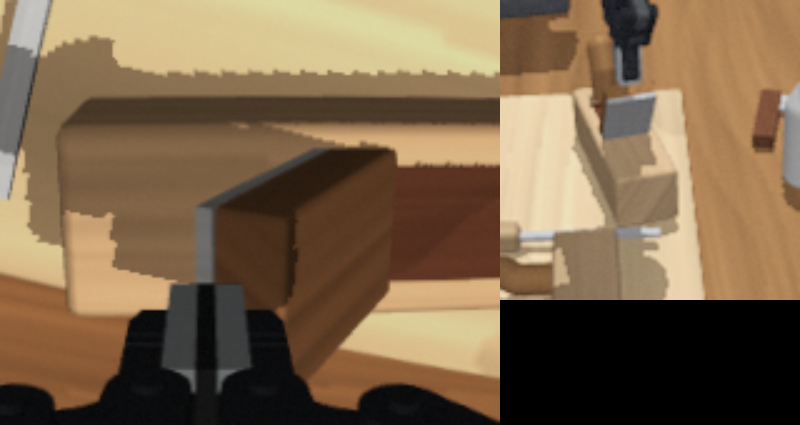

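```bash
python3 - <<'E'
from h import *
import pickle
F=pickle.load(open("f0.pkl","rb"));np.set_printoptions(precision=1,suppress=True)
print("tip",proj(F["side"],[[.5823,.149,.102],[.5823,.149,.116],[.582,.149,.14]]))
print("iron top edge",proj(F["side"],[[.6022,.1547,.124],[.5602,.1445,.124]]))
print("top: tip",proj(F["top"],[[.5823,.149,.102]]))
c=np.array([.5716,.1976]);t=np.array([-.196,.981]);n=np.array([.981,.196])
print("heel top",proj(F["side"],[[*(c-.09*t+s*.029*n),z] for z in(.064,.012) for s in(1,-1)]))
E
```

```text
tip [[261.1 175.7]
 [260.8 170.1]
 [260.1 160.3]]
iron top edge [[269.5 165.1]
 [250.6 168.5]]
top: tip [[226.6 239.2]]
heel top [[278.8 197.3]
 [253.1 201.8]
 [279.3 216.8]
 [254.3 221.4]]
```

```bash
python3 - <<'E'
from plant import manip
import cv2,numpy as np
g=manip.grab_frame("side")["image"];t=manip.grab_frame("top")["image"]
a=cv2.resize(g[110:240,220:320],(400,520),interpolation=cv2.INTER_CUBIC)
b=cv2.resize(t[190:290,160:260],(400,400),interpolation=cv2.INTER_CUBIC)
b=cv2.copyMakeBorder(b,0,120,0,0,cv2.BORDER_CONSTANT)
cv2.imwrite("pics/c3.png",np.hstack([a,b]))
E
```

```text
(no output)
```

View pics/c3.png

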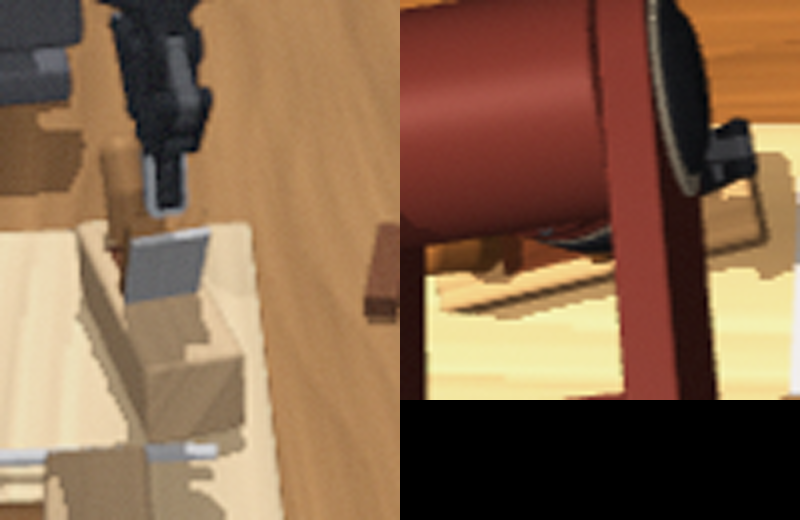

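The side view shows the fingertip at (261,163), above the iron's top edge at (252–272,169). It should be at row 176. The tip looks higher than the stated geometry, so I'll check its height with the wrist calibration.

```bash
python3 - <<'E'
from plant import manip
from h import *
np.set_printoptions(precision=4,suppress=True)
f=manip.grab_frame("wrist");print(f["mtx"],f["eye"],f["rotation"]);s=manip.state();print(s["tool_pos"],s["tool_rot"],s["gripper_width"])
def ray(u,v):
    d=np.array([u-f["mtx"][0,2],v-f["mtx"][1,2]]);r=np.hypot(*d);a=r/f["mtx"][0,0]
    return q2r(f["rotation"]).apply(np.r_[d/r*np.sin(a),np.cos(a)])
e=np.array(f["eye"])
for px in((200+205/2.5,130+285/2.5),(200+205/2.5,130+370/2.5)):
    d=ray(*px); k=(s["tool_pos"][0]-.011-e[0])/d[0]; k2=(s["tool_pos"][0]+0-e[0])/d[0]
    print(px,d,"at near face",e+k*d,"at axis",e+k2*d)
# iron edge far/near corner & heel with wrist
for n,px,z in(("edge far",(200+205/2.5,130+275/2.5),.124),("edge near",(200+322/2.5,130+150/2.5),.124),("edge nearL",(200+207/2.5,130+207/2.5),.124),("heel near top",(200+88/2.5,130+100/2.5),.064),("heel far top",(200+72/2.5,130+310/2.5),.064),("blade R",(200+45/2.5,130),.015),("blade tip",(200+10/2.5,130+195/2.5),.015)):
    d=ray(*px);print(n,e+d*(z-e[2])/d[2])
E
```

```text
[[325.1923   0.     282.0339]
 [  0.     325.1923 205.6999]
 [  0.       0.       1.    ]] [0.5186 0.1364 0.2776] [0.0843 0.6286 0.7663 0.1029]
[0.5823 0.149  0.1163] [-0.     -0.0979  0.9952 -0.    ] -0.001635849284458273
(282.0, 244.0) [ 0.3679  0.0733 -0.927 ] at near face [0.5713 0.1469 0.1448] at axis [0.5823 0.1491 0.1171]
(282.0, 278.0) [ 0.4608  0.0919 -0.8827] at near face [0.5713 0.1469 0.1766] at axis [0.5823 0.1491 0.1555]
edge far [0.5774 0.1481 0.124 ]
edge near [0.5475 0.1654 0.124 ]
edge nearL [0.5632 0.1457 0.124 ]
heel near top [0.5577 0.1123 0.064 ]
heel far top [0.6188 0.1172 0.064 ]
blade R [0.5367 0.0871 0.015 ]
blade tip [0.604  0.0854 0.015 ]
```

Call:
servo_tool:
  moves:
    - [[0,-14,0,0,0,0,0],[0,-14,0,0,0,0,0],[0,0,14,0,0,0,0],[0,0,14,0,0,0,0],[0,5,0,0,0,0,0],[0,5,0,0,0,0,0],[0,4,0,0,0,0,0],[0,2,0,0,0,0,0],[0,2,0,0,0,0,0],[0,0,0,0,0,0,0]]

```text
time: 6.78
tool_pos: [0.5846, 0.1391, 0.0888]
tool_rot: [0.0, -0.098, 0.995, -0.0]
contact_force: [0.0, -3.1, 1.0]
gripper_width: 0.005
grasp_force: 1.4
```

Call:
servo_tool:
  moves:
    - [[0,1,0,0,0,0,0],[0,1,0,0,0,0,0],[0,1,0,0,0,0,0]]

```text
time: 7.15
tool_pos: [0.584, 0.142, 0.0887]
tool_rot: [0.0, -0.098, 0.995, -0.0]
contact_force: [1.2, -4.2, 3.1]
gripper_width: -0.002
grasp_force: 2.5
```

Call:
servo_tool:
  moves:
    - [[0,1,0,0,0,0,0],[0,1,0,0,0,0,0],[0,1,0,0,0,0,0]]

```text
time: 7.52
tool_pos: [0.5834, 0.145, 0.0886]
tool_rot: [0.0, -0.098, 0.995, -0.0]
contact_force: [0.4, -6.1, 3.4]
gripper_width: 0.004
grasp_force: 3.0
```

Call:
servo_tool:
  moves:
    - [[0,-12,0,0,0,0,0],[-15,-8,0,0,0,0,0],[-20,0,0,0,0,0,0],[-15,0,0,0,0,0,0],[0,20,0,0,0,0,0],[0,20,0,0,0,0,0],[0,16,0,0,0,0,0],[5,0,0,0,0,0,0],[5,0,0,0,0,0,0],[0,0,0,0,0,0,0]]

```text
time: 8.78
tool_pos: [0.6149, 0.1876, 0.0883]
tool_rot: [-0.0, -0.098, 0.995, -0.0]
contact_force: [-0.5, -0.0, 0.2]
gripper_width: 0.002
grasp_force: 0.0
```

Call:
servo_tool:
  moves:
    - [[4,0,0,0,0,0,0],[3,0,0,0,0,0,0],[3,0,0,0,0,0,0]]

```text
time: 9.15
tool_pos: [0.6065, 0.1861, 0.0894]
tool_rot: [0.001, -0.098, 0.995, 0.0]
contact_force: [2.2, 0.3, 2.1]
gripper_width: -0.001
grasp_force: 1.3
```

Call:
servo_tool:
  moves:
    - [[3,0,0,0,0,0,0],[3,0,0,0,0,0,0],[3,0,0,0,0,0,0]]

```text
time: 9.52
tool_pos: [0.5965, 0.1845, 0.0884]
tool_rot: [0.0, -0.098, 0.995, 0.0]
contact_force: [3.2, 0.1, 2.3]
gripper_width: 0.002
grasp_force: 1.2
```

Call:
servo_tool:
  moves:
    - [[5,0,0,0,0,0,0],[5,0,0,0,0,0,0],[5,0,0,0,0,0,0],[5,0,0,0,0,0,0],[5,0,0,0,0,0,0]]

```text
time: 10.15
tool_pos: [0.5715, 0.1795, 0.0881]
tool_rot: [-0.0, -0.098, 0.995, -0.0]
contact_force: [0.7, 0.5, 1.5]
gripper_width: 0.001
grasp_force: 0.8
```

```bash
python3 - <<'E'
from plant import manip
import cv2,numpy as np
g=manip.grab_frame("side")["image"];w=manip.grab_frame("wrist")["image"]
a=cv2.resize(g[110:240,190:320],(420,420),interpolation=cv2.INTER_CUBIC)
b=cv2.resize(w[:300,180:480],(380,380));b=cv2.copyMakeBorder(b,0,40,0,0,cv2.BORDER_CONSTANT)
cv2.imwrite("pics/c4.png",np.hstack([a,b]))
E
```

```text
(no output)
```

View pics/c4.png

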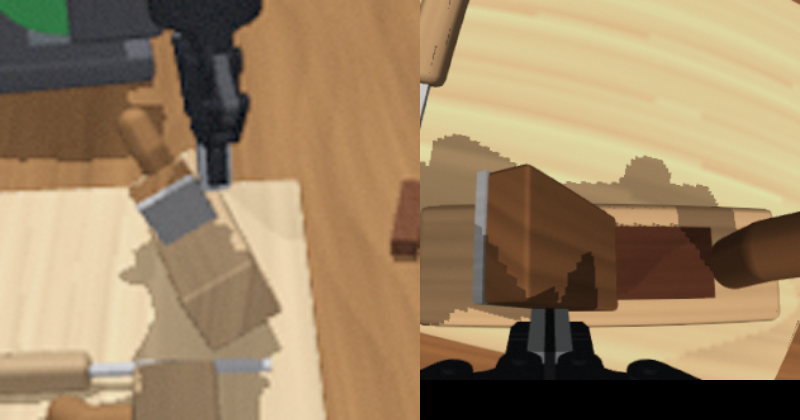

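plane_long is tilted about 30° by the finger behind its iron, and its heel is clear of the chisel. I'll carry on.

Call:
servo_tool:
  moves:
    - [[5,0,0,0,0,0,0],[5,0,0,0,0,0,0],[5,0,0,0,0,0,0],[5,0,0,0,0,0,0],[4,0,0,0,0,0,0],[4,0,0,0,0,0,0],[4,0,0,0,0,0,0]]

```text
time: 11.12
tool_pos: [0.5404, 0.1733, 0.0882]
tool_rot: [-0.0, -0.098, 0.995, -0.0]
contact_force: [-0.7, 0.1, 0.8]
gripper_width: -0.0
grasp_force: 0.0
```

Call:
servo_tool:
  moves:
    - [[4,0,0,0,0,0,0],[4,0,0,0,0,0,0],[4,0,0,0,0,0,0],[4,0,0,0,0,0,0],[0,0,0,0,0,0,0],[0,0,0,0,0,0,0]]

```text
time: 11.88
tool_pos: [0.5252, 0.1703, 0.0884]
tool_rot: [0.0, -0.098, 0.995, 0.0]
contact_force: [0.1, 0.6, 0.4]
gripper_width: 0.001
grasp_force: 0.0
```

```bash
python3 - <<'E'
from plant import manip
import cv2,numpy as np
g=manip.grab_frame("side")["image"];w=manip.grab_frame("wrist")["image"]
a=cv2.resize(g[110:240,190:320],(420,420),interpolation=cv2.INTER_CUBIC)
b=cv2.resize(w[:300,180:480],(380,380));b=cv2.copyMakeBorder(b,0,40,0,0,cv2.BORDER_CONSTANT)
cv2.imwrite("pics/c5.png",np.hstack([a,b]))
E
```

```text
(no output)
```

View pics/c5.png

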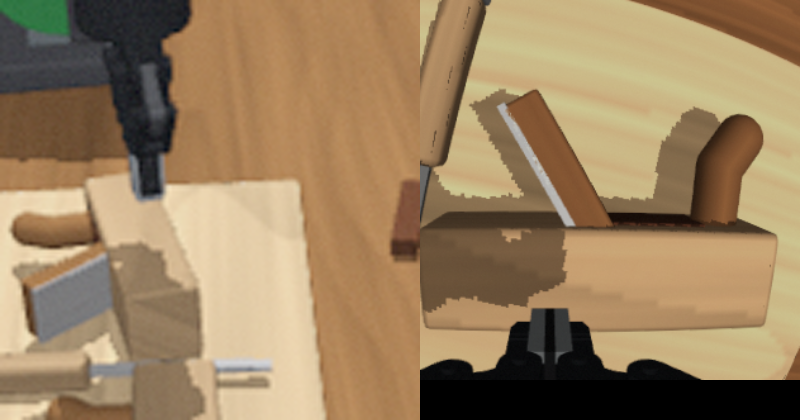

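plane_long lies flat on its cheek with the sole facing away, clear of the chisel. Next is plane_short.

Call:
servo_tool:
  moves:
    - [[0,0,-30,0,0,0,0],[0,0,-45,0,0,0,0],[0,0,-45,0,0,9.6,0],[0,0,-10,0,0,9.6,0],[0,0,0,0,0,9.5,0],[-8,-22,0,0,0,0,0],[-17,-44,0,0,0,0,0],[-17,-44,0,0,0,0,0],[-17,-44,0,0,0,0,0],[-17,-44,0,0,0,0,0],[-17,-44,0,0,0,0,0],[-17,-44,0,0,0,0,0]]

```text
time: 13.48
tool_pos: [0.5442, -0.1372, 0.2184]
tool_rot: [0.0, 0.152, 0.988, 0.0]
contact_force: [0.4, 0.2, 0.4]
gripper_width: 0.0
grasp_force: 0.0
```

Call:
servo_tool:
  moves:
    - [[-17,-44,0,0,0,0,0],[-17,-44,0,0,0,0,0],[-17,-44,0,0,0,0,0],[-6,-20,0,0,0,0,0],[0,0,0,0,0,0,0],[0,0,0,0,0,0,0]]

```text
time: 14.22
tool_pos: [0.553, -0.2963, 0.2182]
tool_rot: [-0.0, 0.151, 0.988, 0.0]
contact_force: [0.1, 0.9, -0.3]
gripper_width: -0.002
grasp_force: 0.0
```

Call:
servo_tool:
  moves:
    - [[0,-6,40,0,0,0,0],[0,0,45,0,0,0,0],[0,0,35,0,0,0,0],[0,0,15,0,0,0,0],[0,0,0,0,0,0,0],[4,0,0,0,0,0,0],[4,0,0,0,0,0,0]]

```text
time: 15.1
tool_pos: [0.5443, -0.3016, 0.0855]
tool_rot: [0.001, 0.152, 0.988, -0.001]
contact_force: [0.3, 0.5, 0.5]
gripper_width: 0.003
grasp_force: 0.0
```

Call:
servo_tool:
  moves:
    - [[3,0,0,0,0,0,0],[3,0,0,0,0,0,0],[3,0,0,0,0,0,0]]

```text
time: 15.48
tool_pos: [0.5358, -0.2988, 0.0845]
tool_rot: [0.001, 0.152, 0.988, -0.0]
contact_force: [2.9, -1.2, 3.1]
gripper_width: -0.006
grasp_force: 1.3
```

Call:
servo_tool:
  moves:
    - [[3,0,0,0,0,0,0],[3,0,0,0,0,0,0],[3,0,0,0,0,0,0],[3,0,0,0,0,0,0]]

```text
time: 15.98
tool_pos: [0.5232, -0.2946, 0.0833]
tool_rot: [-0.0, 0.152, 0.988, 0.0]
contact_force: [2.3, -1.2, 2.2]
gripper_width: -0.001
grasp_force: 1.2
```

Call:
servo_tool:
  moves:
    - [[4,0,0,0,0,0,0],[4,0,0,0,0,0,0],[4,0,0,0,0,0,0],[4,0,0,0,0,0,0]]

```text
time: 16.48
tool_pos: [0.5077, -0.2897, 0.0832]
tool_rot: [-0.0, 0.152, 0.988, 0.0]
contact_force: [2.1, 0.4, 2.2]
gripper_width: -0.003
grasp_force: 0.9
```

```bash
python3 - <<'E'
from plant import manip
import cv2,numpy as np
g=manip.grab_frame("side")["image"];w=manip.grab_frame("wrist")["image"]
a=cv2.resize(g[240:420,120:300],(420,420),interpolation=cv2.INTER_CUBIC)
b=cv2.resize(w[:300,130:430],(380,380));b=cv2.copyMakeBorder(b,0,40,0,0,cv2.BORDER_CONSTANT)
cv2.imwrite("pics/c6.png",np.hstack([a,b]))
E
```

```text
(no output)
```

View pics/c6.png

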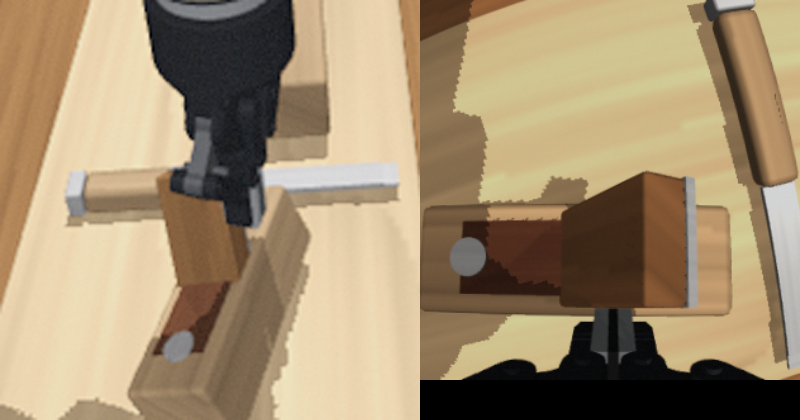

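plane_short is tilting too, with the finger on its iron and clear of the chisel. I'll keep pushing until it falls.

Call:
servo_tool:
  moves:
    - [[5,0,0,0,0,0,0],[5,0,0,0,0,0,0],[5,0,0,0,0,0,0],[4,0,0,0,0,0,0],[4,0,0,0,0,0,0],[4,0,0,0,0,0,0]]

```text
time: 17.32
tool_pos: [0.4819, -0.2816, 0.083]
tool_rot: [-0.0, 0.152, 0.988, 0.0]
contact_force: [-0.1, -0.6, 0.2]
gripper_width: 0.0
grasp_force: 0.1
```

Call:
servo_tool:
  moves:
    - [[4,0,0,0,0,0,0],[4,0,0,0,0,0,0],[4,0,0,0,0,0,0],[4,0,0,0,0,0,0],[4,0,0,0,0,0,0],[0,0,0,0,0,0,0],[0,0,0,0,0,0,0]]

```text
time: 18.2
tool_pos: [0.4634, -0.2758, 0.0834]
tool_rot: [0.0, 0.152, 0.988, -0.0]
contact_force: [-0.5, 0.7, 0.1]
gripper_width: 0.0
grasp_force: 0.0
```

Call:
servo_tool:
  moves:
    - [[0,0,-30,0,0,0,0],[0,0,-50,0,0,0,0],[0,0,-50,0,0,0,0],[-40,-20,-20,0,0,0,0],[-45,-30,0,0,0,0,0],[-45,-30,0,0,0,0,0],[-20,-30,0,0,0,0,0],[0,0,0,0,0,0,0],[0,0,0,0,0,0,0]]

```text
time: 19.32
tool_pos: [0.5733, -0.4252, 0.233]
tool_rot: [-0.0, 0.152, 0.988, 0.0]
contact_force: [-0.7, 0.4, 0.1]
gripper_width: -0.0
grasp_force: 0.0
```

```bash
python3 - <<'E'
from plant import manip
import cv2,numpy as np,pickle
d={n:manip.grab_frame(n) for n in("top","side")}
pickle.dump(d,open("f1.pkl","wb"))
a=cv2.resize(d["side"]["image"],(400,300));b=cv2.resize(d["top"]["image"],(400,300));
cv2.imwrite("pics/fin.png",np.vstack([np.hstack([a,b]),cv2.resize(np.hstack([d["side"]["image"][130:420,120:320],d["top"]["image"][200:360,120:500]][1:]),(800,300))]))
E
```

```text
(no output)
```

View pics/fin.png

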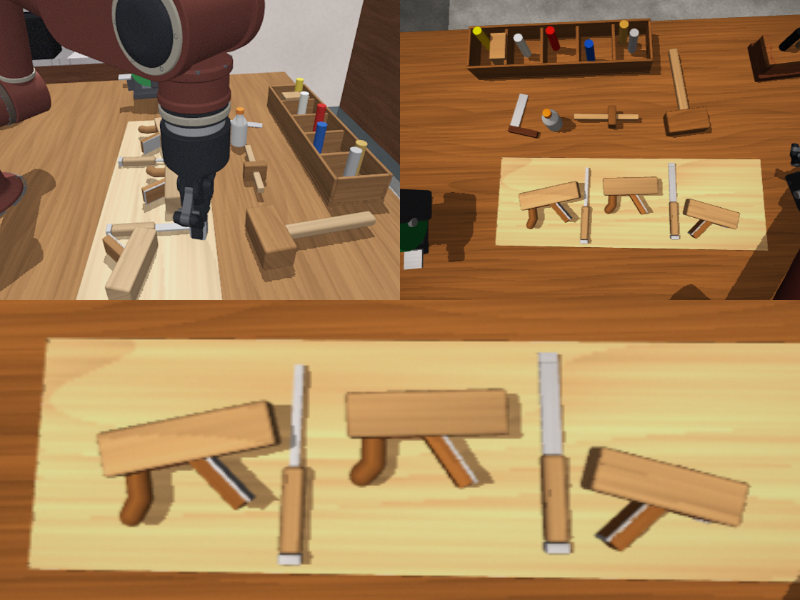

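Both planes lie on their cheeks with their soles facing away. The third plane and the chisels have not moved, and the robot is clear, so I'm handing in.

```bash
python3 -c "
from plant import manip
print(manip.job_done())"
```

```text
the job is handed in; nothing more can be done
None
```

Both standing planes now lie flat on their cheeks, soles facing away from the robot, about where they stood. I first slid plane_long about 6 mm toward its toe so it would clear a chisel. The final pictures show nothing else disturbed, and the job was handed in at about 19 s.

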